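# Tip the vial box onto its feet and push it flush to the stop rail

### The job

The empty vial box has been left standing on its end on the lab bench. By pushing only, tip it over towards the stop rail so that it lies on its feet with the grey lid up, short of the rail; then push it along the bench until its leading face sits flush against the rail. Do not lift or carry the box, and leave everything else on the bench where it stands.

Things in the scene. Friction and masses are not known exactly. Their poses are not given: they have to be found in the camera images.
- vial_box: Closed empty vial box, loose, 0.25-0.5 kg: white tray with four flat black feet on its base face, grey lid with white panel. 50 (x) by 120 (y) by 130 mm (z). Starts standing on a 50 x 120 end. Origin: centre of that end. z: along the length, up at the start. x: out of the base face, level, facing the rail within 12 degrees at the start. Base face at x = +25 mm, lid face at -25 mm.
- box_center (a point): The middle of the vial box, 65 mm along its z from its origin: 65 mm high standing, 25 mm lying on its feet. Pushed near the top of the lid face, the standing box pivots on the lower edge of its base face without sliding and, past about 21 degrees, falls onto its feet by itself.
- box_top (a point): Centre of the vial box's 50 x 120 mm end face that is uppermost at the start, 130 mm along its z from its origin. Once the box lies on its feet (z towards the rail, x down, 50 mm high) this is the leading face, some 35 to 95 mm short of the rail.
- rail: Stop rail: straight aluminium bar fixed to the bench, 260 mm long (its y), 22 mm deep (its x), 28 mm high, z up. Origin: middle of its front face (towards the vial box), at bench height. Its x points away from the box: push the box along it; it is flush when its leading face is at the rail's x = 0. A box that meets it askew is squared by pushing on the lagging half of its rear face.
- reagent_bottle: Bystander, loose: glass bottle with yellow cap, diameter 68 mm, 150 mm high; origin under its centre, z up.
- amber_vial: Bystander, loose: small amber vial with black cap, diameter 26 mm, 50 mm high; origin under its centre, z up.
- clear_vial: Bystander, loose: small clear vial with black cap, diameter 26 mm, 50 mm high; origin under its centre, z up.
- beaker: Bystander, loose: open glass beaker, diameter 66 mm, 85 mm high; origin under its centre, z up.
- dish: Bystander, loose: flat white dish, diameter 90 mm, 16 mm high; origin under its centre, z up.
- mouse: Bystander, loose: black computer mouse 100 x 58 x 32 mm; origin under its centre, z up.
- tube_rack: Bystander, loose: empty white tube rack block 70 x 150 x 40 mm (x, y, z) with eight holes; origin under its centre, z up.
Mind the look-alikes: they are no part of the job. What is shaped like the vial_box but red is not meant.

How it is judged:
By the outcome, as a careful person would: the job done as asked, in the order asked, and still so for the second after the job is handed in, with the robot touching nothing.
It also fails if it takes over 72 s, if anything falls off the work surface, if the arm or the gripper's body presses on something with over 40 N, if the wrist force passes 120 N, or if a joint passes its speed limit or range.

### The arm

A 6-joint arm with a two-finger parallel gripper is mounted at the origin on the work surface. World frame = base frame: x ahead of the robot, y to its left, z up, the work surface at z = 0. Lengths are in m, angles in rad, forces in N, time in s.
With the tool pointing down it reaches from about 0.35 to 0.975 m from the base axis. Payload 4.9 kg.
Tool frame: the origin (TCP) lies midway between the tips of the shut fingers; the grasp point (between the pads) lies 19 mm behind it; z points along the fingers, y is the line along which they close (so a half turn about z gives the same grasp; the last joint's range is limited). The gripper opens to 85 mm and grips with 20 to 120 N. Pads are 22 mm wide; open, the fingers measure 114 mm over their backs; the gripper's body (76 mm by 85 mm) begins 54 mm behind the grasp point. The pads swing forward as they close: fully open they stand 13 mm farther back than shut.
Start: joints at [1.216, 0.053, 1.613, -0, 1.476, -0.119], TCP at [0.146, 0.608, 0.231] pointing down, gripper open.
Joint ranges: [-3.01, 3.01], [-1.01, 2.22], [0.06, 2.58], [-1.02, 4.17], [0.09, 2.62], [-3.14, 3.14]. Speed limits (rad/s): [2.57, 2.57, 3.14, 3.14, 3.14, 3.14].

### API

Orientations are given as a rotation vector (axis times angle).
In Python, from station import ctrl, optics, job gives the robot as it stands.
- The arm moves only by the shell command python3 -m jog 'ROWS' [OPENING] [FORCE]. ROWS is JSON, a list of rows, each a list of 2 entries, a list of its own where there are three numbers: the shift along the tool's x, y, z in m, then the turn, a rotation vector about the tool's x, y, z in rad. A call has 1 to 5 rows; each row is the pose to reach, as a shift and turn from the pose commanded when the call began, along the tool's axes at that moment; what a row does not reach only later rows make up. A row lasts 1/10 s, in which the tool goes at most 50 mm and 8.59 degrees, less where a joint would pass 70% of its speed; a pose out of reach is approached as far as the arm can. A call with a gripper value outside its range is refused whole. OPENING is the opening, from 0 (shut) to 1 (fully open), set as the call begins (- or left out, the last holds). The fingers move at their own pace and stop on an object; FORCE is the grip in N (left out, the last holds). Time passes only in rows, so rows that repeat a pose let the fingers close. It gives the time, the measured TCP pose, the force, the opening and the grip force at its end, in the units of the state.
- ctrl.get_obs(): the state, without advancing time (a new reading comes with each control period).
- optics.get_image(name): name is "scene" or "side" or "wrist"; returns a dict with "image" (400x640x3 uint8, blue, green, red), "fx", "fy", "cx", "cy" (pixels), "D" ([k1, k2, p1, p2, k3] as OpenCV has them; the pictures are not rectified), "rvec" (rotation vector, rad) and "tvec" (3), from world to camera coordinates, as OpenCV has them; the wrist camera has in their place "mount" (4x4, takes a point from camera to tool coordinates, whose origin is the TCP and whose axes are the flange's). Camera axes: x right, y down, z forward; pixel columns grow to the right and rows downward; lengths in m; the calibration is good to about 2 mm. A picture is of the moment at which its call begins: read the wrist's pose just before it. There is no depth.
- job.finish_job(): hands the job in; it is judged then, once.
The state is a dict: "t": time; "q": joint angles; "dq": joint speeds; "effort": joint torques, N m; "tool_pos": TCP position; "tool_rot": TCP orientation; "contact_force": force on the tool from outside, world axes, zero at the start; "wrist_torque": the same for the moment, N m; "opening": finger opening in m; "grip_force": force on a finger pad.
Only numpy, scipy, OpenCV 4.12 (cv2) and the standard library are available. Lean on these libraries where they do the work, as an engineer would, in place of code of your own. Each camera call takes 0.05 s, during which the arm holds its last target. There are 200 camera calls.

## Working session

There is one attempt and no reset: what is moved stays moved. The work goes in short steps, Python scripts to look and compute and a shell command to move; the robot and the scene stay as the last step left them, time stands still between calls to the robot, and variables do not carry over. Pictures are saved under pics/ and viewed, at most 10 in all, crops included, and the job is handed in when it is done.

```bash
mkdir -p pics; ls; python3 - <<'E'
from station import ctrl, optics
import cv2
o=ctrl.get_obs();print(o)
for n in("scene","side"):
    d=optics.get_image(n);cv2.imwrite(f"pics/{n}0.png",d["image"]);d.pop("image");print(n,d)
E
```

```text
pics
{'t': 0.0, 'q': array([ 1.21597958e+00,  5.33441336e-02,  1.61427468e+00,  4.54380040e-06,
        1.47599629e+00, -1.18993838e-01]), 'dq': array([-3.89866993e-04, -1.00513667e-03, -3.34926137e-05,  5.57067901e-04,
        1.15762415e-03,  4.04420150e-04]), 'effort': array([-1.38356147e-03, -3.93674541e+01, -3.70179033e+01, -2.47154003e-04,
        7.18211144e-03, -7.68696850e-06]), 'tool_pos': array([0.14580697, 0.60712346, 0.23008245]), 'tool_rot': array([-3.69516148e-01, -3.11930167e+00,  3.08597295e-03]), 'contact_force': array([-0.14662321,  0.48764005,  0.0214576 ]), 'wrist_torque': array([-0.04929324, -0.02865288, -0.03873304]), 'grip_force': 0.0, 'opening': 0.08544443142346173}
scene {'fx': 481.8383520020684, 'fy': 481.8383520020684, 'cx': 314.29203722104694, 'cy': 196.4709415174903, 'D': array([0.02612696, 0.        , 0.        , 0.        , 0.        ]), 'rvec': array([ 2.1369563 ,  1.31005464, -0.45142694]), 'tvec': array([-0.27291984, -0.32955815,  1.74246592])}
side {'fx': 520.005214261793, 'fy': 520.005214261793, 'cx': 320.88745838837025, 'cy': 197.63249436823, 'D': array([-0.13144305,  0.        ,  0.        ,  0.        ,  0.        ]), 'rvec': array([ 0.9592332 , -2.39754436,  1.11578381]), 'tvec': array([0.43487882, 0.32962277, 1.58342085])}
```

View pics/scene0.png

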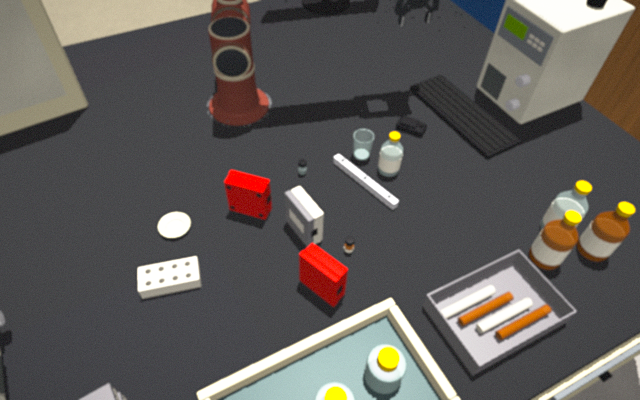

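View pics/side0.png

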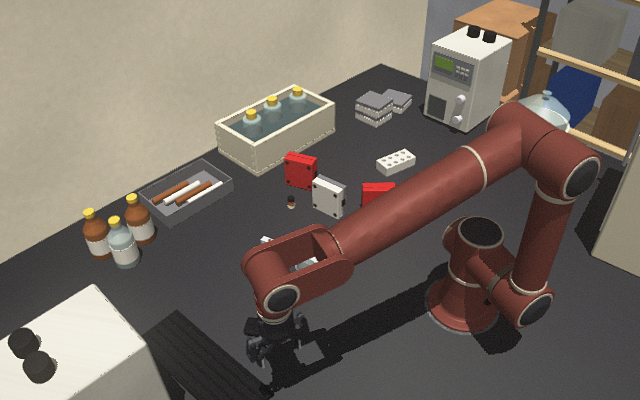

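Scene view: the white box with the grey lid stands at (304,216). The rail runs (335,157)–(397,203), bottle at (391,157), beaker (363,145), amber vial (349,245), clear vial (302,168). Possible confusions are the red boxes at (249,194) and (323,275), the tube rack at (169,277) and the grey boxes in the side view at (375,105). I choose (304,216), which is (328,197) in the side view, and check it in a close crop.

```bash
cat > h.py <<'E'
import numpy as np, cv2
from station import ctrl, optics
def cam(n):
    d=optics.get_image(n);d["K"]=np.array([[d["fx"],0,d["cx"]],[0,d["fy"],d["cy"]],[0,0,1]]);return d
def wristify(d,o):
    T=np.eye(4);T[:3,:3]=cv2.Rodrigues(o["tool_rot"])[0];T[:3,3]=o["tool_pos"]
    M=np.linalg.inv(T@d["mount"]);d["rvec"]=cv2.Rodrigues(M[:3,:3])[0].ravel();d["tvec"]=M[:3,3];return d
def ray(d,p):
    u=cv2.undistortPoints(np.array([[p]],float),d["K"],d["D"]).ravel()
    R=cv2.Rodrigues(d["rvec"])[0];return -R.T@d["tvec"],R.T@np.array([u[0],u[1],1])
def onz(d,p,z):
    c,v=ray(d,p);return c+v*(z-c[2])/v[2]
def proj(d,P):
    return cv2.projectPoints(np.array(P,float).reshape(-1,1,3),d["rvec"],d["tvec"],d["K"],d["D"])[0].reshape(-1,2)
E
python3 - <<'E'
from h import *
s=cam("scene");a=cam("side")
print(proj(s,[[0,0,0],[.5,0,0],[.5,.3,0],[.146,.608,.23]]).round())
np.set_printoptions(precision=3,suppress=True)
for n,p,z in[("rack",(169,272),.04),("railA",(336,156),.028),("railB",(398,203),.028)]:print(n,onz(s,p,z))
c1=cv2.resize(s["image"][150:260,240:410],None,fx=4.6,fy=4.6,interpolation=cv2.INTER_CUBIC)
cv2.imwrite("pics/c1.png",c1[:506])
c2=cv2.resize(a["image"][140:260,240:400],None,fx=5,fy=5,interpolation=cv2.INTER_CUBIC)
cv2.imwrite("pics/c2.png",c2)
E
```

```text
[[239. 105.]
 [300. 202.]
 [384. 169.]
 [412.  27.]]
rack [ 0.588 -0.422  0.04 ]
railA [0.403 0.177 0.028]
railB [0.655 0.247 0.028]
```

View pics/c1.png

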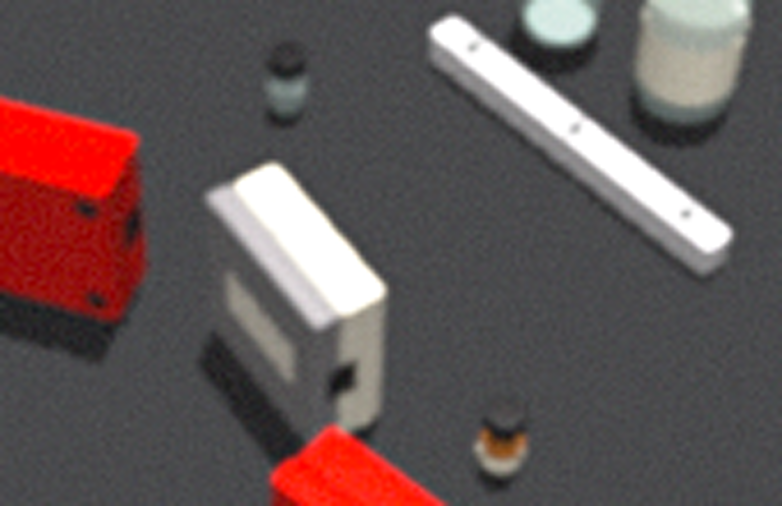

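View pics/c2.png

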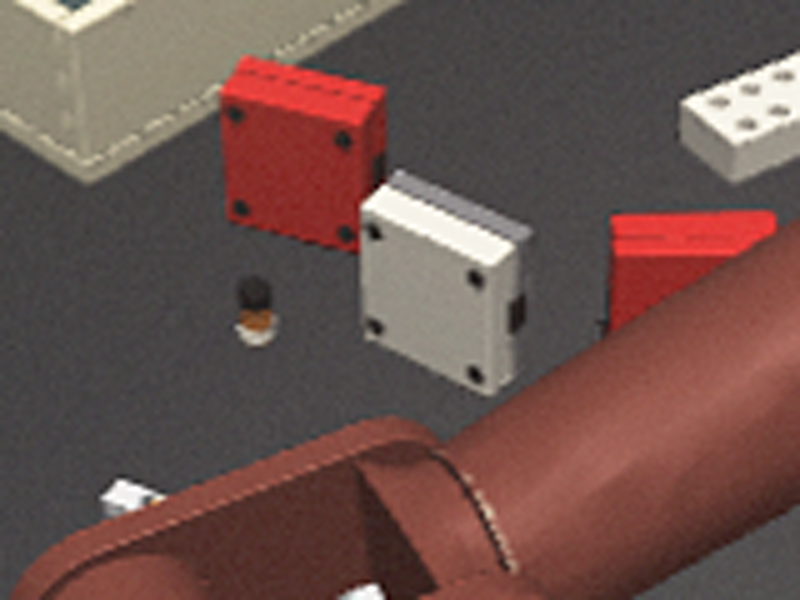

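The crops confirm it: grey lid with a white panel facing away from the rail, black feet on the side facing the rail. In crop 1 the box's top corners are (208,196), (270,163), (385,290) and (322,328); the rail's top front edge runs (432,38)–(710,248).

```bash
python3 - <<'E'
from h import *
np.set_printoptions(precision=3,suppress=True)
s=cam("scene");a=cam("side")
f=lambda c:((c[0]+.5)/4.6-.5+240,(c[1]+.5)/4.6-.5+150)
g=lambda c:((c[0]+.5)/5-.5+240,(c[1]+.5)/5-.5+140)
P=[onz(s,f(c),.13) for c in[(208,196),(270,163),(385,290),(322,328)]]
print("scene top",*P, np.mean(P,0),[np.linalg.norm(P[i]-P[i-1]) for i in range(4)])
Q=[onz(a,g(c),.13) for c in[(362,204),(398,172),(533,235),(505,267)]]
print("side top",*Q,np.mean(Q,0),[np.linalg.norm(Q[i]-Q[i-1]) for i in range(4)])
R=[onz(s,f(c),.028) for c in[(430,36),(712,250),(732,237),(452,16)]]
print("rail",*R,[np.linalg.norm(R[i]-R[i-1]) for i in range(4)])
d=R[1]-R[0];print("rail yaw of normal",np.degrees(np.arctan2(d[0],-d[1])), "box", [np.degrees(np.arctan2(v[0],-v[1])) for v in(P[3]-P[0],P[2]-P[1],Q[0]-Q[3],Q[1]-Q[2])])
for n,c,z in[("amber",(503,420),.05),("clear",(288,52),.05),("red2top",(335,430),.13),("red1topcorner",(138,135),.13),("red1",(110,195),.13)]:print(n,onz(s,f(c),z))
print("red2 all", onz(s,(301,253),.13),onz(s,(316,246),.13),onz(s,(347,265),.13),onz(s,(330,278),.13))
o=ctrl.get_obs();print(cv2.Rodrigues(o["tool_rot"])[0])
E
```

```text
scene top [ 0.547 -0.068  0.13 ] [ 0.54  -0.024  0.13 ] [ 0.656 -0.007  0.13 ] [ 0.664 -0.052  0.13 ] [ 0.602 -0.038  0.13 ] [np.float64(0.11833522306838365), np.float64(0.0448276739197492), np.float64(0.11725062477403739), np.float64(0.04535737812727644)]
side top [ 0.655 -0.01   0.13 ] [ 0.663 -0.054  0.13 ] [ 0.542 -0.067  0.13 ] [ 0.533 -0.027  0.13 ] [ 0.598 -0.039  0.13 ] [np.float64(0.1235993635767401), np.float64(0.04534629541531508), np.float64(0.1209757194825295), np.float64(0.04089529118709324)]
rail [0.405 0.165 0.028] [0.654 0.236 0.028] [0.65  0.253 0.028] [0.395 0.189 0.028] [np.float64(0.025397799478094552), np.float64(0.2584624777118185), np.float64(0.017846189500142814), np.float64(0.26373615555045377)]
rail yaw of normal 105.8288931128913 box [np.float64(97.90129301630357), np.float64(98.14564868888839), np.float64(97.99940496215432), np.float64(95.81016370574183)]
amber [0.72  0.041 0.05 ]
clear [0.394 0.061 0.05 ]
red2top [ 0.729 -0.077  0.13 ]
red1topcorner [ 0.484 -0.086  0.13 ]
red1 [ 0.52 -0.12  0.13]
red2 all [ 0.743 -0.116  0.13 ] [ 0.741 -0.073  0.13 ] [ 0.824 -0.031  0.13 ] [ 0.837 -0.085  0.13 ]
[[-0.972  0.234 -0.   ]
 [ 0.234  0.972 -0.001]
 [ 0.    -0.001 -1.   ]]
```

```bash
for i in 1; do python3 -m jog '[[[-0.031,-0.03,0],[0,0,0]],[[-0.062,-0.059,0],[0,0,0]],[[-0.093,-0.089,0],[0,0,0]],[[-0.124,-0.118,0],[0,0,0]],[[-0.155,-0.148,0],[0,0,0]]]' 0 30; done
python3 -m jog '[[[-0.031,-0.03,0],[0,0,0]],[[-0.062,-0.059,0],[0,0,0]],[[-0.093,-0.089,0],[0,0,0]],[[-0.124,-0.118,0],[0,0,0]],[[-0.155,-0.148,0],[0,0,0]]]'
python3 -m jog '[[[-0.031,-0.03,0],[0,0,0]],[[-0.062,-0.059,0],[0,0,0]],[[-0.093,-0.089,0],[0,0,0]],[[-0.124,-0.118,0],[0,0,0]],[[-0.155,-0.148,0],[0,0,0]]]'
python3 -m jog '[[[-0.031,-0.03,0],[0,0,0]],[[-0.062,-0.059,0],[0,0,0]],[[-0.093,-0.089,0],[0,0,0]],[[-0.124,-0.118,0],[0,0,0]],[[-0.155,-0.148,0],[0,0,0]]]'
python3 -m jog '[[[0,0,0],[0,0,-0.12]],[[0,0,0],[0,0,-0.24]],[[0,0,0],[0,0,-0.37]],[[0,0,0],[0,0,-0.37]]]'
```

```text
t: 0.8
tool_pos: [0.2627, 0.4261, 0.2313]
tool_rot: [0.369, 3.12, 0.0]
contact_force: [0.9, -0.0, -0.4]
opening: 0.0125
grip_force: 0.0
t: 1.3
tool_pos: [0.3789, 0.246, 0.2315]
tool_rot: [0.369, 3.119, 0.001]
contact_force: [2.1, -0.0, -0.7]
opening: 0.0001
grip_force: 0.0
t: 1.8
tool_pos: [0.4951, 0.0657, 0.2315]
tool_rot: [0.37, 3.119, 0.0]
contact_force: [0.7, 0.9, 0.2]
opening: 0.0001
grip_force: 0.0
t: 2.3
tool_pos: [0.6113, -0.1144, 0.2312]
tool_rot: [0.37, 3.12, 0.0]
contact_force: [0.4, 0.2, 0.7]
opening: -0.0
grip_force: 0.0
t: 2.7
tool_pos: [0.6105, -0.1129, 0.2311]
tool_rot: [0.21, -3.134, -0.0]
contact_force: [0.1, -0.1, 0.1]
opening: 0.0003
grip_force: 0.0
```

```bash
python3 -m jog '[[[0,0,0.04],[0,0,0]],[[0,0,0.08],[0,0,0]],[[0,0,0.114],[0,0,0]],[[0,0,0.114],[0,0,0]]]'
python3 -m jog '[[[0,0.01,0],[0,0,0]],[[0,0.018,0],[0,0,0]],[[0,0.024,0],[0,0,0]],[[0,0.03,0],[0,0,0]],[[0,0.035,0],[0,0,0]]]'
python3 -m jog '[[[0,0.005,0],[0,0,0]],[[0,0.01,0],[0,0,0]],[[0,0.015,0],[0,0,0]],[[0,0.015,0],[0,0,0]]]'
python3 - <<'E'
from h import *
cv2.imwrite("pics/t1.png",cv2.resize(cam("side")["image"][120:270,220:420],None,fx=4,fy=4))
E
```

```text
t: 3.1
tool_pos: [0.6063, -0.1114, 0.1108]
tool_rot: [0.206, -3.124, -0.007]
contact_force: [-0.4, 0.4, -0.3]
opening: 0.0001
grip_force: 0.0
t: 3.6
tool_pos: [0.6064, -0.0775, 0.1186]
tool_rot: [-0.211, 3.133, -0.001]
contact_force: [0.5, -0.8, 0.0]
opening: 0.0001
grip_force: 0.0
t: 4.0
tool_pos: [0.6037, -0.0626, 0.1172]
tool_rot: [0.211, -3.134, -0.0]
contact_force: [0.4, -0.7, 0.0]
opening: -0.0
grip_force: 0.3
```

View pics/t1.png

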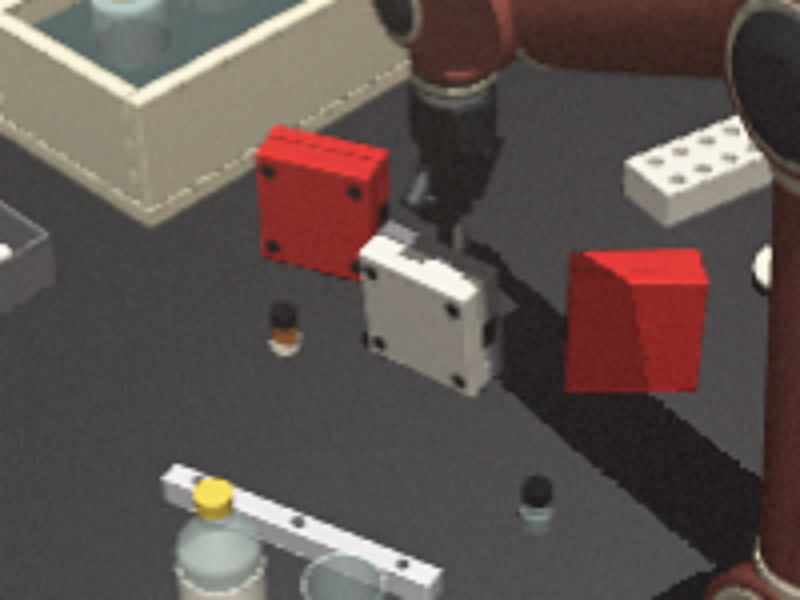

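The fingers now touch the lid top at about (420,250), and the box has started to tilt with nothing else moved. Keep pushing.

```bash
python3 -m jog '[[[0,0.005,0],[0,0,0]],[[0,0.01,0],[0,0,0]],[[0,0.015,0],[0,0,0]],[[0,0.02,0],[0,0,0]],[[0,0.025,0],[0,0,0]]]'
python3 -m jog '[[[0,0.005,0],[0,0,0]],[[0,0.01,0],[0,0,0]],[[0,0.015,0],[0,0,0]],[[0,0.02,0],[0,0,0]],[[0,0.025,0],[0,0,0]]]'
python3 - <<'E'
from h import *
cv2.imwrite("pics/t2.png",cv2.resize(cam("side")["image"][120:270,220:420],None,fx=4,fy=4))
E
```

```text
t: 4.55
tool_pos: [0.6004, -0.0379, 0.1172]
tool_rot: [0.211, -3.134, -0.0]
contact_force: [-0.0, 0.7, -0.3]
opening: 0.0003
grip_force: 0.1
t: 5.05
tool_pos: [0.5971, -0.0132, 0.1173]
tool_rot: [0.211, -3.134, -0.0]
contact_force: [0.8, 0.4, 0.2]
opening: -0.0004
grip_force: 0.0
```

View pics/t2.png

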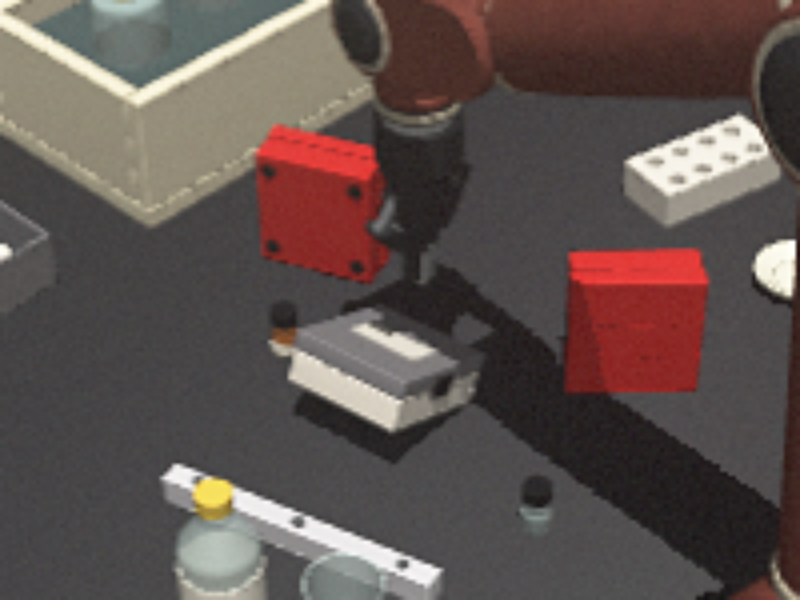

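The box is in mid-fall towards the rail with the lid on top, and the vials are untouched. Next: back off, descend and measure it lying down.

```bash
python3 -m jog '[[[0,-0.03,0],[0,0,0]],[[0,-0.06,0],[0,0,0]],[[0,-0.06,0],[0,0,0]]]'
python3 -m jog '[[[0,0,0.04],[0,0,-0.07]],[[0,0,0.08],[0,0,-0.14]],[[0,0,0.09],[0,0,-0.14]],[[0,0,0.09],[0,0,-0.14]]]'
python3 - <<'E'
from h import *
s=cam("scene");cv2.imwrite("pics/t3.png",cv2.resize(s["image"][140:250,240:410],None,fx=4.6,fy=4.6,interpolation=cv2.INTER_CUBIC))
E
```

```text
t: 5.4
tool_pos: [0.6057, -0.0758, 0.1176]
tool_rot: [-0.206, 3.134, -0.002]
contact_force: [-0.4, 0.2, 0.7]
opening: -0.0004
grip_force: 0.0
t: 5.8
tool_pos: [0.6033, -0.0722, 0.0251]
tool_rot: [0.427, -3.108, -0.003]
contact_force: [0.3, 0.2, -0.2]
opening: -0.0001
grip_force: 0.0
```

View pics/t3.png

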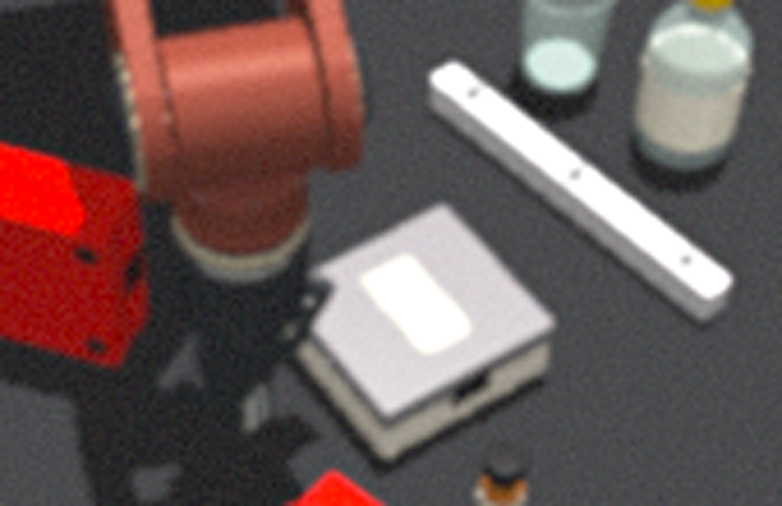

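The box lies flat, lid up and short of the rail. Its top corners are front (445,207) and (555,322), and rear right (390,418).

```bash
cat > m.py <<'E'
from h import *
np.set_printoptions(precision=4,suppress=True)
s=cam("scene")
f=lambda c,oy=140:((c[0]+.5)/4.6-.5+240,(c[1]+.5)/4.6-.5+oy)
A,B,C=[onz(s,f(c),.05) for c in[(445,207),(555,322),(390,418)]]
R0,R1=[onz(s,f(c,150),.028) for c in[(430,36),(712,250)]]
print(A,B,C,np.linalg.norm(A-B),np.linalg.norm(B-C))
d=(R1-R0)/np.linalg.norm(R1-R0);n=np.array([-d[1],d[0],0])
print("gaps",(R0-A)@n,(R0-B)@n,"along",(A-R0)@d,(B-R0)@d)
D=A+C-B;print("rear mid",(C+D)/2,"heading",np.degrees(np.arctan2(*(A-D)[[1,0]])),"n",n)
E
python3 m.py
```

```text
[0.5267 0.1086 0.05  ] [0.6405 0.124  0.05  ] [ 0.6591 -0.0026  0.05  ] 0.11483424361130033 0.12794952383218683
gaps 0.08788935579231999 0.10411377350989967 along 0.1016922630135622 0.2153745913478506
rear mid [ 0.6022 -0.0103  0.05  ] heading 98.35395538971423 n [-0.2728  0.9621  0.    ]
```

```bash
python3 -m jog '[[[-0.02,0,0],[0,0,0]],[[-0.035,0.005,0],[0,0,0]],[[-0.035,0.02,0],[0,0,0]],[[-0.035,0.03,0],[0,0,0]],[[-0.035,0.035,0],[0,0,0]]]'
python3 -m jog '[[[0,0.01,0],[0,0,0]],[[0,0.02,0],[0,0,0]],[[0,0.03,0],[0,0,0]],[[0,0.038,0],[0,0,0]],[[0,0.045,0],[0,0,0]]]'
python3 -m jog '[[[0,0.005,0],[0,0,0]],[[0,0.01,0],[0,0,0]],[[0,0.013,0],[0,0,0]],[[0,0.015,0],[0,0,0]],[[0,0.015,0],[0,0,0]]]'
python3 - <<'E'
from h import *
s=cam("scene");cv2.imwrite("pics/t4.png",cv2.resize(s["image"][140:250,240:410],None,fx=4.6,fy=4.6,interpolation=cv2.INTER_CUBIC))
E
```

```text
t: 6.4
tool_pos: [0.6289, -0.0287, 0.0281]
tool_rot: [-0.431, 3.111, -0.0]
contact_force: [-0.6, -0.0, -0.2]
opening: -0.0003
grip_force: 0.0
t: 6.9
tool_pos: [0.6175, 0.0137, 0.0278]
tool_rot: [-0.429, 3.111, -0.001]
contact_force: [1.8, -3.1, 1.8]
opening: -0.0
grip_force: 1.7
t: 7.4
tool_pos: [0.6133, 0.028, 0.0274]
tool_rot: [-0.429, 3.112, 0.0]
contact_force: [2.6, -2.2, 2.4]
opening: 0.0001
grip_force: 1.6
```

View pics/t4.png

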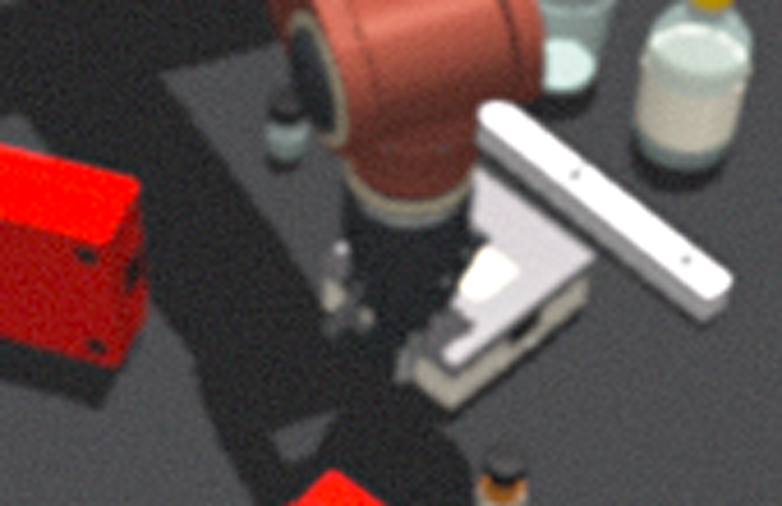

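The box is nearly square to the rail: front edge (478,172)–(595,258), rear right corner (450,370).

```bash
sed -i 's/\[(445,207),(555,322),(390,418)\]/[(478,170),(597,258),(450,368)]/' m.py; python3 m.py
```

```text
[0.5081 0.1437 0.05  ] [0.6079 0.1746 0.05  ] [0.6425 0.0479 0.05  ] 0.10439635727644501 0.13132020637025643
gaps 0.048971675522880224 0.046470205311913156 along 0.09342293746387756 0.1977893212250044
rear mid [0.5926 0.0325 0.05  ] heading 105.27282341218442 n [-0.2728  0.9621  0.    ]
```

```bash
python3 -m jog '[[[0,-0.01,0],[0,0,0]],[[0.01,-0.012,0],[0,0,0]],[[0.024,-0.012,0],[0,0,0]],[[0.024,-0.004,0],[0,0,0]],[[0.024,0,0],[0,0,0]]]'
python3 -m jog '[[[0,0.008,0],[0,0,0]],[[0,0.016,0],[0,0,0]],[[0,0.024,0],[0,0,0]],[[0,0.032,0],[0,0,0]],[[0,0.038,0],[0,0,0]]]'
python3 -m jog '[[[0,0.002,0],[0,0,0]],[[0,0.004,0],[0,0,0]],[[0,0.004,0],[0,0,0]]]'
python3 -m jog '[[[0,0.002,0],[0,0,0]],[[0,0.004,0],[0,0,0]],[[0,0.004,0],[0,0,0]]]'
```

```text
t: 8.0
tool_pos: [0.5889, 0.0217, 0.0266]
tool_rot: [0.429, -3.111, -0.001]
contact_force: [0.8, -1.6, -1.3]
opening: -0.0001
grip_force: 0.8
t: 8.5
tool_pos: [0.5796, 0.0588, 0.0272]
tool_rot: [0.43, -3.112, 0.0]
contact_force: [-0.2, -2.4, -0.9]
opening: 0.0002
grip_force: 0.9
t: 8.8
tool_pos: [0.5787, 0.0621, 0.0274]
tool_rot: [-0.429, 3.112, 0.001]
contact_force: [0.5, 0.5, -1.2]
opening: -0.0001
grip_force: 0.0
t: 9.1
tool_pos: [0.5775, 0.0637, 0.0274]
tool_rot: [0.43, -3.111, 0.006]
contact_force: [-0.3, -7.9, 1.5]
opening: 0.0004
grip_force: 3.8
```

```bash
python3 -m jog '[[[0,0.001,0],[0,0,0]],[[0,0.002,0],[0,0,0]],[[0,0.002,0],[0,0,0]]]'
python3 -m jog '[[[0,0.001,0],[0,0,0]],[[0,0.002,0],[0,0,0]],[[0,0.002,0],[0,0,0]]]'
python3 - <<'E'
from h import *
a=cam("side");cv2.imwrite("pics/t5.png",cv2.resize(a["image"][180:280,230:360],None,fx=6,fy=6,interpolation=cv2.INTER_CUBIC))
E
```

```text
t: 9.4
tool_pos: [0.5771, 0.0639, 0.0276]
tool_rot: [0.43, -3.11, 0.011]
contact_force: [-1.3, -13.2, 1.0]
opening: -0.0
grip_force: 6.5
t: 9.7
tool_pos: [0.5766, 0.0641, 0.0278]
tool_rot: [0.431, -3.109, 0.016]
contact_force: [-2.8, -20.2, 2.6]
opening: 0.0
grip_force: 9.3
```

View pics/t5.png

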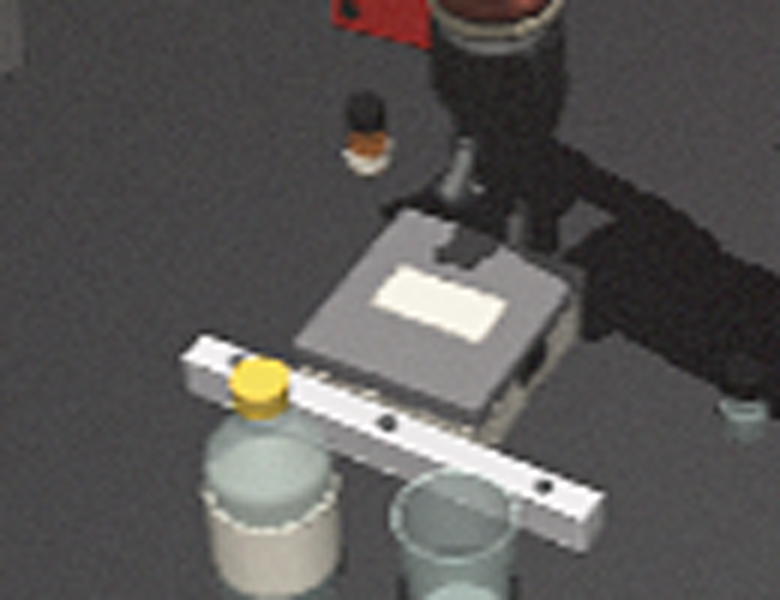

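The leading edge (295,342)–(475,415) lies along the rail. Force rose to 20 N with no further travel, and the TCP is 144 mm from the rail (130 mm of box plus half a finger). Retreat and do a final check.

```bash
python3 -m jog '[[[0,-0.01,0],[0,0,0]],[[0,-0.025,0],[0,0,0]],[[0,-0.05,0],[0,0,0]],[[0,-0.07,0],[0,0,0]],[[0,-0.07,0],[0,0,0]]]'
python3 -m jog '[[[0,0,-0.04],[0,0,0]],[[0,0,-0.08],[0,0,0]],[[0,0,-0.12],[0,0,0]],[[0,0,-0.16],[0,0,0]],[[0,0,-0.2],[0,0,0]]]'
python3 -m jog '[[[0,-0.04,0],[0,0,0]],[[0,-0.08,0],[0,0,0]],[[0,-0.12,0],[0,0,0]],[[0,-0.12,0],[0,0,0]]]'
python3 - <<'E'
from h import *
s=cam("scene");cv2.imwrite("pics/t6.png",cv2.resize(s["image"][125:235,260:410],None,fx=5.3,fy=5.3,interpolation=cv2.INTER_CUBIC))
E
```

```text
t: 10.25
tool_pos: [0.5966, 0.0, 0.0277]
tool_rot: [-0.425, 3.111, -0.0]
contact_force: [0.4, 0.7, 1.5]
opening: -0.0001
grip_force: 0.0
t: 10.75
tool_pos: [0.5951, 0.0029, 0.2289]
tool_rot: [-0.43, 3.112, 0.002]
contact_force: [0.3, -0.2, -0.3]
opening: -0.0
grip_force: 0.0
t: 11.15
tool_pos: [0.6285, -0.1167, 0.2271]
tool_rot: [-0.423, 3.113, -0.001]
contact_force: [-0.3, 0.6, 0.7]
opening: -0.0001
grip_force: 0.0
```

View pics/t6.png

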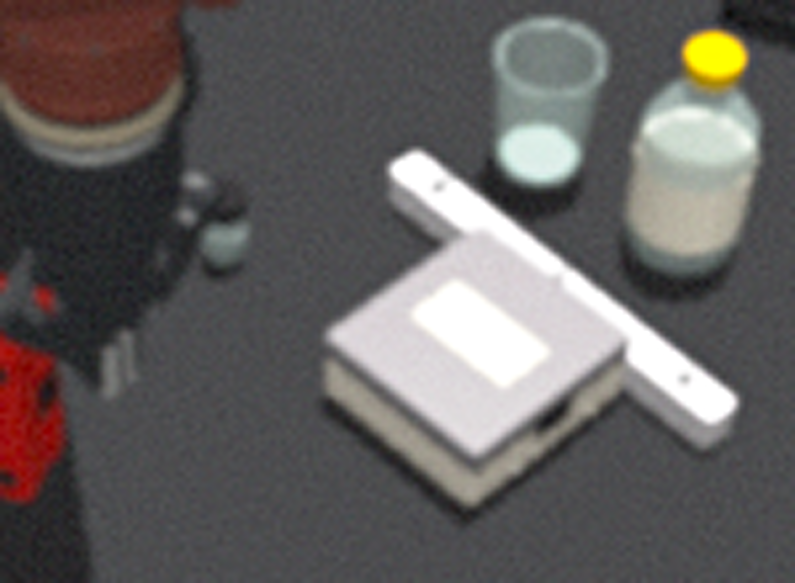

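The box is against the rail, lid up, and the bystanders stand where they were. Its top corners are (480,232), (627,345), (475,458) and (328,335); a numeric check follows.

```bash
python3 - <<'E'
from h import *
np.set_printoptions(precision=4,suppress=True)
s=cam("scene");f=lambda c:((c[0]+.5)/5.3-.5+260,(c[1]+.5)/5.3-.5+125)
A,B,C,D=[onz(s,f(c),.05) for c in[(480,232),(629,345),(475,460),(326,336)]]
R0,R1=[onz(s,f(c),.028) for c in[(388,178),(708,423)]]
d=(R1-R0)/np.linalg.norm(R1-R0);n=np.array([-d[1],d[0],0])
print([(R0-p)@n for p in(A,B,C,D)],n,np.linalg.norm(R1-R0))
for p,q in((A,B),(D,C)):print(np.degrees(np.arctan2((q-p)[0],-(q-p)[1])))
print("n",np.degrees(np.arctan2(n[1],n[0])))
E
```

```text
[np.float64(0.006363759128766125), np.float64(0.006112010021618306), np.float64(0.1284421865482261), np.float64(0.12752048430024232)] [-0.2692  0.9631  0.    ] 0.25541587949351424
105.74007435580538
105.16832620788155
n 105.61624792065608
```

```bash
python3 -c "
from station import job;print(job.finish_job())"
```

```text
the job is handed in; nothing more can be done
None
```

The job is handed in: the vial box was tipped onto its feet, lid up and short of the rail, then pushed flush against it; it measures square to within 0.5°, and I saw no bystander moved.

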